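# Make up the engine kit and the wheel kit

### The arm

A 6-joint arm with a two-finger parallel gripper is mounted at the origin on the work surface. World frame = base frame: x ahead of the robot, y to its left, z up, the work surface at z = 0. Lengths are in mm, angles in rad, forces in N, time in s.
With the tool pointing down it reaches from about 300 to 825 mm from the base axis. Payload 5.4 kg.
Tool frame: the origin (TCP) lies at the very end of the fingers, on their centre line; the grasp point (between the pads) lies 19 mm behind it; z points along the fingers, x is the direction in which the jaws open and shut, and the axes are right-handed (so a half turn about z gives the same grasp; the last joint's range is limited). The gripper opens to 92 mm and grips with 3 to 60 N. Pads are 20 mm wide; open, the fingers measure 128 mm over their backs; the gripper's body (75 mm by 189 mm) begins 69 mm behind the grasp point.
Start: joints at [1.098, 0.158, 1.597, -0, 1.386, -0.21], TCP at [149.387, 555.238, 214.601] pointing down, gripper open.
Joint ranges: [-2.91, 2.91], [-0.94, 2.29], [0.18, 2.7], [-1.29, 4.43], [0.17, 2.64], [-3, 3]. Speed limits (rad/s): [2.57, 2.57, 3.14, 3.14, 3.14, 3.14].

### API

Orientations are given as a 3x3 rotation matrix whose columns are the frame's x, y, z axes.
In Python, from station import read_state, capture, sign_off gives the robot as it stands. The module is installed in compiled form; this text tells all that it offers.
- The arm moves only by the tool send_rows, never from a script. Its argument "steps" is a list of rows, each an object with "claw": the opening, from 0 (shut) to 1 (fully open); "delta_pos": the shift along the tool's x, y, z in mm, a list of three; "turn": the turn, a rotation vector about the tool's x, y, z in degrees, a list of three. A call has 1 to 20 rows; each row shifts and turns the commanded pose from where the row before left it, along the tool's axes as they then stand; what a row does not reach is not made up. A row lasts 1/10 s, in which the tool goes at most 50 mm and 8.59 degrees, less where a joint would pass 70% of its speed; a pose out of reach is approached as far as the arm can. A call is refused whole if a number of a shift passes 50 or a number of a turn 8.59, either way. A call with a gripper value outside its range is refused whole. The fingers move at their own pace and stop on an object; the grip force is fixed at half the most. Time passes only in rows, so rows that do not move let the fingers close. It gives the time, the measured TCP pose, the force and the opening at its end, in the units of the state.
- read_state(): the state, without advancing time (a new reading comes with each control period).
- capture(name): name is "scene" or "top" or "wrist"; returns a dict with "image" (480x640x3 uint8, blue, green, red), "mtx" (3x3 intrinsics, pixels), "dist" ([k1, k2, p1, p2, k3] as OpenCV has them; the pictures are not rectified), "R" (3x3) and "t" (3): a world point X has camera coordinates R X + t. Camera axes: x right, y down, z forward; pixel columns grow to the right and rows downward; lengths in mm; the calibration is good to about 2 mm. A picture is of the moment at which its call begins. There is no depth.
- sign_off(): hands the job in, once; it reports no verdict.
The state is a dict: "t": time; "qpos": joint angles; "qvel": joint speeds; "joint_efforts": joint torques, N m; "position": TCP position; "eef_rot": TCP orientation; "wrist_force": force on the tool from outside, world axes, zero at the start; "ft_torque": the same for the moment, N m; "finger_gap": finger opening in mm.
Only numpy, scipy, OpenCV 4.12 (cv2) and the standard library are available. Lean on these libraries where they do the work, as an engineer would, in place of code of your own. Each camera call takes 0.05 s, during which the arm holds its last target. There are 200 camera calls.

### The job

Make up two spare-part kits from the stock on the table: first the engine kit, the white oil filter and the yellow spark-plug carton, in the blue tray; and only when that is complete the wheel kit, the steel bearing, the copper axle spacer and the green grease tin, in the orange tray. Set each part upright as it stands now, flat on the floor of a compartment of its own (one part to a compartment; the blue tray keeps one free). Leave the red lamp lens and the black rubber block where they are, and let go of everything.

Things in the scene. Friction and masses are not known exactly. Their poses are not given: they have to be found in the camera images.
- blue_tray: Blue open kit tray, fixed to the table, 270 mm long (its own x axis) by 125 mm wide (its y) and 20 mm high, floor and walls 4 mm thick. Two ribs as high as the walls cut it into three equal compartments in a row along x, each 85 by 117 mm inside, centred at x = -89, 0 and +89 mm, y = 0 of the tray. Origin: centre of its underside, on the table; z up.
- orange_tray: Orange open kit tray, fixed to the table, 270 mm long (its own x axis) by 125 mm wide (its y) and 20 mm high, floor and walls 4 mm thick. Two ribs as high as the walls cut it into three equal compartments in a row along x, each 85 by 117 mm inside, centred at x = -89, 0 and +89 mm, y = 0 of the tray. Origin: centre of its underside, on the table; z up.
- oil_filter_mid (a point): Oil filter: white cylinder with two black bands and a black disc on top, 54 mm diameter, 60 mm high, about 250 g. Loose; stands on the table. Point: its centre, half-way up (30 mm above its underside).
- plug_carton_mid (a point): Spark-plug carton: closed yellow box with a white band along its length, 60 mm long (its x) by 34 mm wide (its y) by 46 mm high, about 120 g, rigid; at any yaw. Loose; stands on the table. Point: its centre, half-way up (23 mm above its underside).
- wheel_bearing_mid (a point): Wheel bearing: flat bright steel ring with dark balls showing, 52 mm outer diameter, 26 mm bore, 22 mm high, lying flat, about 180 g. Loose; stands on the table. Point: its centre, half-way up (11 mm above its underside).
- axle_spacer_mid (a point): Axle spacer: copper-coloured tube standing on end, 36 mm outer diameter, 24 mm bore, 50 mm high, about 140 g. Loose; stands on the table. Point: its centre, half-way up (25 mm above its underside).
- grease_tin_mid (a point): Grease tin: closed green cylinder with a white band, 50 mm diameter, 40 mm high, about 160 g. Loose; stands on the table. Point: its centre, half-way up (20 mm above its underside).
- lamp_lens_mid (a point): Red domed lamp lens, 52 mm diameter, 33 mm high. Belongs to no kit: leave it alone. Loose; stands on the table. Point: its centre, half-way up (16 mm above its underside).
- rubber_block_mid (a point): Black rubber block with a steel disc on top, 44 by 44 mm, 30 mm high. Belongs to no kit: leave it alone. Loose; stands on the table. Point: its centre, half-way up (15 mm above its underside).

How it is judged:
By the outcome, as a careful person would: the job done as asked, in the order asked, and still so for the second after the job is handed in, with the robot touching nothing.
It also fails if it takes over 128 s, if anything falls off the work surface, if the arm or the gripper's body presses on something with over 40 N, if the wrist force passes 120 N, or if a joint passes its speed limit or range.

## Working session

There is one attempt and no reset: what is moved stays moved. The work goes in short steps, Python scripts to look and compute and a tool call to move; the robot and the scene stay as the last step left them, time stands still between calls to the robot, and variables do not carry over. Pictures are saved under pics/ and viewed, about 12 in all and at most 16, crops included, and the job is handed in when it is done.

Besides the shell and the picture viewer there is one more tool, called after "Emit:" as a command line: name --argument value ..., lists and objects as JSON in quotes. send_rows: Moves the arm, as the interface text tells. Its arguments: {"type":"object","properties":{"steps":{"type":"array"}},"required":["steps"]}

```bash
mkdir -p pics
python3 - <<'E'
from station import *
import cv2
s=read_state()
print(s)
for n in("scene","top"):
    c=capture(n); cv2.imwrite(f"pics/{n}0.png",c["image"]); print(n,c["mtx"],c["dist"],c["R"],c["t"])
E
```

```text
{'t': 0.0, 'qpos': array([ 1.09792023e+00,  1.59037826e-01,  1.59823633e+00,  3.09101819e-05,
        1.38618191e+00, -2.10101428e-01]), 'qvel': array([-0.0005343 , -0.0004225 , -0.00286405,  0.00087948,  0.00129976,
        0.00024615]), 'joint_efforts': array([ 6.39978825e-04, -3.85532749e+01, -3.22126579e+01,  7.03576324e-02,
        3.71484621e-02, -1.32365203e-04]), 'position': array([149.08388748, 554.69155302, 213.62317078]), 'eef_rot': array([[ 2.59765681e-01,  9.65671282e-01, -8.75741374e-04],
       [ 9.65669971e-01, -2.59766820e-01, -1.64509084e-03],
       [-1.81610553e-03, -4.18339006e-04, -9.99998263e-01]]), 'wrist_force': array([-0.56263569, -0.23957969,  0.83442382]), 'ft_torque': array([0.02779107, 0.02267237, 0.01255391]), 'finger_gap': 91.85623950280242}
scene [[591.80802867   0.         316.17113669]
 [  0.         591.80802867 240.0933165 ]
 [  0.           0.           1.        ]] [-0.07206105  0.          0.          0.          0.        ] [[ 0.44839748  0.89382412 -0.00425931]
 [ 0.73512941 -0.37148869 -0.56708104]
 [-0.50845299  0.25114657 -0.82365099]] [-267.13312442 -399.19785652 1484.54918572]
top [[471.05625562   0.         317.16357393]
 [  0.         471.05625562 246.67592518]
 [  0.           0.           1.        ]] [0.02757585 0.         0.         0.         0.        ] [[-0.02457608 -0.99919052 -0.03184843]
 [-0.98401809  0.02979866 -0.17555752]
 [ 0.17636445  0.02702491 -0.98395388]] [ 28.46783544 583.65061589 994.66515401]
```

View pics/top0.png

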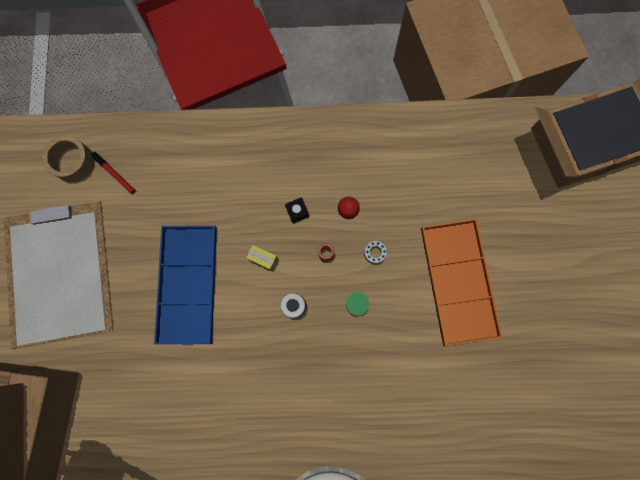

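View pics/scene0.png

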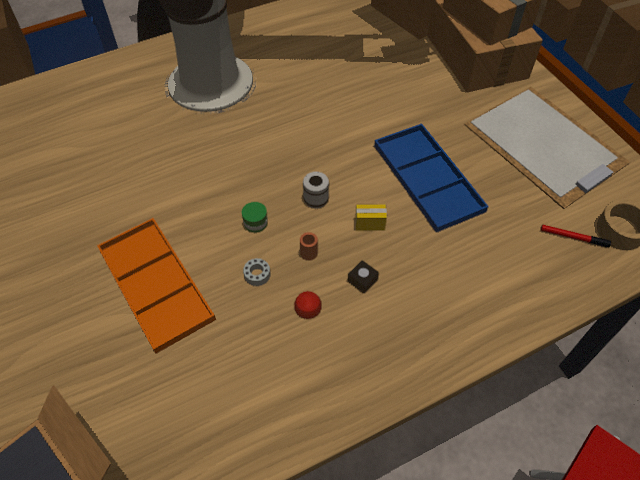

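The top view shows, in pixels: filter (293,305), carton (262,257), spacer (326,251), bearing (376,252), tin (357,303), block (297,209), lens (348,207). The blue tray is on the left (155–216, 226–344) and the orange tray on the right (422–499, 221–345). The scene view agrees.

```bash
cat > h.py <<'E'
import numpy as np, cv2
from station import *
def back(c,px,z):
    px=np.array(px,float).reshape(-1,1,2)
    n=cv2.undistortPoints(px,c["mtx"],np.array(c["dist"],float)).reshape(-1,2)
    d=np.c_[n,np.ones(len(n))]@c["R"]; o=-c["R"].T@c["t"]
    return o+d*((z-o[2])/d[:,2])[:,None]
def proj(c,X):
    return cv2.projectPoints(np.array(X,float).reshape(-1,1,3),cv2.Rodrigues(c["R"])[0],c["t"],c["mtx"],np.array(c["dist"],float))[0].reshape(-1,2)
def tray(c,mask,z=20):
    k=max(cv2.findContours(mask,cv2.RETR_EXTERNAL,cv2.CHAIN_APPROX_NONE)[0],key=cv2.contourArea).reshape(-1,2)
    P=back(c,k,z)[:,:2].astype(np.float32)
    return cv2.minAreaRect(P)
E
python3 - <<'E'
from h import *
for n in("top","scene"):
    c=capture(n); hsv=cv2.cvtColor(c["image"],cv2.COLOR_BGR2HSV)
    roi=np.zeros(hsv.shape[:2],np.uint8)
    if n=="top": roi[200:360,140:510]=1
    else: roi[110:370,90:500]=1
    for nm,lo,hi in(("blue",(100,120,40),(125,255,255)),("orange",(5,200,120),(14,255,255))):
        m=cv2.inRange(hsv,lo,hi)*roi
        m=cv2.morphologyEx(m,cv2.MORPH_CLOSE,np.ones((7,7)))
        print(n,nm,tray(c,m))
P={"filter":((293,305),(316,181),60),"carton":((262,256.5),(371,210),46),"spacer":((326,250.5),(309,239),50),"bearing":((375.5,252),(257,269),22),"tin":((357,303.5),(254.5,211),40),"block":((297,210),(363.5,272),30),"lens":((348.5,207),(308,304),17)}
ct,cs=capture("top"),capture("scene")
for k,(a,b,z) in P.items(): print(k,back(ct,[a],z).round(1),back(cs,[b],z).round(1))
for nm,a,z in(("blue",[(162,226),(216,226),(212,344),(155,344)],20),("orange",[(422,227),(474,221),(499,336),(445,345)],20)):
    X=back(ct,a,z);print(nm,X.round(1).tolist(),X.mean(0))
E
```

```text
top blue ((514.856201171875, 315.4591064453125), (126.46432495117188, 266.827392578125), 88.55657196044922)Traceback (most recent call last):
  File "<stdin>", line 10, in <module>
  File "h.py", line 11, in tray
    k=max(cv2.findContours(mask,cv2.RETR_EXTERNAL,cv2.CHAIN_APPROX_NONE)[0],key=cv2.contourArea).reshape(-1,2)
      ~~~^^^^^^^^^^^^^^^^^^^^^^^^^^^^^^^^^^^^^^^^^^^^^^^^^^^^^^^^^^^^^^^^^^^^^^^^^^^^^^^^^^^^^^^
ValueError: max() iterable argument is empty
```

Run:
```python
from h import *
for n in("top","scene"):
    c=capture(n); hsv=cv2.cvtColor(c["image"],cv2.COLOR_BGR2HSV)
    roi=np.zeros(hsv.shape[:2],np.uint8)
    if n=="top": roi[200:360,140:510]=1
    else: roi[110:370,90:500]=1
    for nm,lo,hi in(("blue",(100,120,40),(125,255,255)),("orange",(4,215,80),(13,255,255))):
        m=cv2.inRange(hsv,lo,hi)*roi
        m=cv2.morphologyEx(m,cv2.MORPH_CLOSE,np.ones((7,7)))
        if m.any(): print(n,nm,tray(c,m))
P={"filter":((293,305),(316,181),60),"carton":((262,256.5),(371,210),46),"spacer":((326,250.5),(309,239),50),"bearing":((375.5,252),(257,269),22),"tin":((357,303.5),(254.5,211),40),"block":((297,210),(363.5,272),30),"lens":((348.5,207),(308,304),17)}
ct,cs=capture("top"),capture("scene")
print(cv2.cvtColor(ct["image"],cv2.COLOR_BGR2HSV)[250,448],"orange hsv")
for k,(a,b,z) in P.items(): print(k,back(ct,[a],z).round(1),back(cs,[b],z).round(1))
for nm,a,z in(("blue",[(162,226),(216,226),(212,344),(155,344)],20),("orange",[(422,227),(474,221),(499,336),(445,345)],20)):
    X=back(ct,a,z);print(nm,X.round(1).tolist(),X.mean(0))
```

```text
top blue ((514.856201171875, 315.4591064453125), (126.46432495117188, 266.827392578125), 88.55657196044922)
scene blue ((518.8994140625, 311.4181823730469), (133.2724151611328, 278.09832763671875), 88.31684112548828)
scene orange ((505.1962890625, -306.5577392578125), (270.410888671875, 124.57280731201172), 6.978853702545166)
[ 12 175 165] orange hsv
filter [[456.4  67.6  60. ]] [[458.3  68.8  60. ]]
carton [[566.7 136.5  46. ]] [[566.1 138.9  46. ]]
spacer [[575.4  -6.9  50. ]] [[576.   -5.4  50. ]]
bearing [[ 573.3 -119.    22. ]] [[ 576.3 -118.2   22. ]]
tin [[457.1 -71.5  40. ]] [[457.7 -70.7  40. ]]
block [[675.4  57.4  30. ]] [[679.1  59.5  30. ]]
lens [[682.1 -61.8  17. ]] [[687.  -62.8  17. ]]
blue [[649.8, 373.3, 20.0], [645.8, 247.1, 20.0], [377.6, 252.2, 20.0], [381.0, 379.5, 20.0]] [513.57437219 313.0351293   20.        ]
orange [[628.4, -227.7, 20.0], [638.6, -346.0, 20.0], [380.3, -378.1, 20.0], [363.5, -260.5, 20.0]] [ 502.69533212 -303.09975854   20.        ]
```

```bash
cat >> h.py <<'E'
def plan(x,y,z,a,step=40):
    s=read_state(); R=s["eef_rot"]; a0=np.degrees(np.arctan2(R[1,0],R[0,0]))
    da=(a-a0+180)%360-180; nt=int(np.ceil(abs(da)/8.5))
    a=np.radians(a); d=np.array([x,y,z])-s["position"]
    T=np.array([[np.cos(a),np.sin(a),0],[np.sin(a),-np.cos(a),0],[0,0,-1]])
    L=T.T@d; n=max(1,int(np.ceil(np.linalg.norm(L)/step)))
    print("t",round(s["t"],2),"at",s["position"].round(1),round(a0,1),"gap",round(s["finger_gap"],1),"turn total",round(-da,1),"=",nt,"x",round(-da/max(nt,1),2),"| then move",L.round(1),"=",n,"x",(L/n).round(1))
E
python3 -c "
from h import *
plan(457,68,215,88.6)"
```

```text
t 0.35 at [149.3 555.1 214.4] 74.9 gap 92.3 turn total -13.7 = 2 x -6.83 | then move [-479.4  319.5   -0.6] = 15 x [-32.   21.3  -0. ]
```

Emit:
send_rows --steps '[{"claw": 1, "delta_pos": [0, 0, 0], "turn": [0, 0, -6.83]}, {"claw": 1, "delta_pos": [0, 0, 0], "turn": [0, 0, -6.83]}, {"claw": 1, "delta_pos": [-32, 21.3, 0], "turn": [0, 0, 0]}, {"claw": 1, "delta_pos": [-32, 21.3, 0], "turn": [0, 0, 0]}, {"claw": 1, "delta_pos": [-32, 21.3, 0], "turn": [0, 0, 0]}, {"claw": 1, "delta_pos": [-32, 21.3, 0], "turn": [0, 0, 0]}, {"claw": 1, "delta_pos": [-32, 21.3, 0], "turn": [0, 0, 0]}, {"claw": 1, "delta_pos": [-32, 21.3, 0], "turn": [0, 0, 0]}, {"claw": 1, "delta_pos": [-32, 21.3, 0], "turn": [0, 0, 0]}, {"claw": 1, "delta_pos": [-32, 21.3, 0], "turn": [0, 0, 0]}, {"claw": 1, "delta_pos": [-32, 21.3, 0], "turn": [0, 0, 0]}, {"claw": 1, "delta_pos": [-32, 21.3, 0], "turn": [0, 0, 0]}, {"claw": 1, "delta_pos": [-32, 21.3, 0], "turn": [0, 0, 0]}, {"claw": 1, "delta_pos": [-32, 21.3, 0], "turn": [0, 0, 0]}, {"claw": 1, "delta_pos": [-32, 21.3, 0], "turn": [0, 0, 0]}, {"claw": 1, "delta_pos": [-32, 21.3, 0], "turn": [0, 0, 0]}, {"claw": 1, "delta_pos": [-32, 21.3, 0], "turn": [0, 0, 0]}]'

```text
t: 2.05
position: [457.8, 66.1, 214.8]
eef_rot: [[0.025, 1.0, 0.001], [1.0, -0.025, 0.0], [0.0, 0.001, -1.0]]
wrist_force: [0.8, 0.9, -0.1]
finger_gap: 91.7
```

```bash
python3 -c "
from h import *
c=capture('wrist');cv2.imwrite('pics/w1.png',c['image'])
print(c['mtx'].round(1).tolist(),proj(c,[[457,68,60],[566,137,46],[575,-6,50],[457,-71,40]]).round(1))
plan(457,68,100,88.6)"
```

```text
[[371.5, 0.0, 316.9], [0.0, 371.5, 239.3], [0.0, 0.0, 1.0]] [[319.2 221.1]
 [389.3 320.5]
 [249.3 333.5]
 [174.5 220. ]]
t 2.1 at [460.3  61.7 214.9] 88.4 gap 91.7 turn total -0.2 = 1 x -0.2 | then move [  6.2  -3.5 114.9] = 3 x [ 2.1 -1.2 38.3]
```

View pics/w1.png

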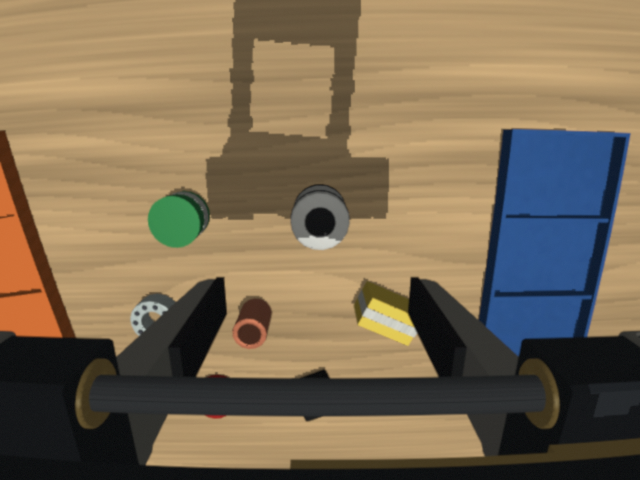

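The wrist view shows the filter top at (320,219), predicted (319,221). The tin is at (175,221), the spacer at (250,333) and the carton at about (387,319). All match predictions to within about 2 px, so the positions hold. Next I settle, measure the carton yaw and plan the descent.

Run:
```python
from h import *
c=capture('wrist');hsv=cv2.cvtColor(c['image'],cv2.COLOR_BGR2HSV)
m=cv2.inRange(hsv,(22,120,150),(35,255,255)); m[:, :340]=0;m[:,440:]=0;m[:270]=0;m[360:]=0
m=cv2.morphologyEx(m,cv2.MORPH_CLOSE,np.ones((9,9)))
k=max(cv2.findContours(m,0,1)[0],key=cv2.contourArea).reshape(-1,2)
print(k[:,0].min(),k[:,0].max(),k[:,1].min(),k[:,1].max())
r=cv2.minAreaRect(back(c,k,46)[:,:2].astype(np.float32)); print(r,cv2.boxPoints(r))
m=cv2.inRange(hsv,(40,80,40),(80,255,255)); k=max(cv2.findContours(m,0,1)[0],key=cv2.contourArea).reshape(-1,2)
print("tin",cv2.minEnclosingCircle(back(c,k,40)[:,:2].astype(np.float32)))
print("filter",back(c,[(320.5,219)],60))
plan(457,68,21,88.6,30)
```

```text
363 417 295 342
((567.8400268554688, 138.11334228515625), (59.62640380859375, 34.058597564697266), 63.6530876159668) [[539.3484  118.95473]
 [569.86914 103.83934]
 [596.33167 157.27196]
 [565.8109  172.38734]]
tin ((457.4939880371094, -70.37944793701172), 28.090953826904297)
filter [[457.98715285  64.38987202  60.        ]]
t 2.15 at [458.8  64.3 214.8] 88.3 gap 91.8 turn total -0.3 = 1 x -0.27 | then move [  3.6  -1.9 193.8] = 7 x [ 0.5 -0.3 27.7]
```

Emit:
send_rows --steps '[{"claw": 1, "delta_pos": [0, 0, 35], "turn": [0, 0, 0]}, {"claw": 1, "delta_pos": [0, 0, 35], "turn": [0, 0, 0]}, {"claw": 1, "delta_pos": [0, 0, 35], "turn": [0, 0, 0]}, {"claw": 1, "delta_pos": [0, 0, 35], "turn": [0, 0, 0]}, {"claw": 1, "delta_pos": [0, 0, 30], "turn": [0, 0, 0]}, {"claw": 1, "delta_pos": [0, 0, 16], "turn": [0, 0, 0]}, {"claw": 1, "delta_pos": [0, 0, 7], "turn": [0, 0, 0]}, {"claw": 1, "delta_pos": [0, 0, 0], "turn": [0, 0, 0]}, {"claw": 1, "delta_pos": [0, 0, 0], "turn": [0, 0, 0]}]'

```text
t: 3.05
position: [457.9, 67.8, 22.6]
eef_rot: [[0.024, 1.0, 0.002], [1.0, -0.024, -0.0], [-0.0, 0.002, -1.0]]
wrist_force: [1.1, 0.3, -0.1]
finger_gap: 92.0
```

```bash
python3 -c "
from h import *
plan(457.5,68,21,88.6)"
```

```text
t 3.05 at [457.9  67.8  22.6] 88.6 gap 92.0 turn total 0.0 = 1 x 0.02 | then move [ 0.2 -0.4  1.6] = 1 x [ 0.2 -0.4  1.6]
```

Emit:
send_rows --steps '[{"claw": 0, "delta_pos": [0, 0, 1], "turn": [0, 0, 0]}, {"claw": 0, "delta_pos": [0, 0, 0], "turn": [0, 0, 0]}, {"claw": 0, "delta_pos": [0, 0, 0], "turn": [0, 0, 0]}, {"claw": 0, "delta_pos": [0, 0, 0], "turn": [0, 0, 0]}, {"claw": 0, "delta_pos": [0, 0, 0], "turn": [0, 0, 0]}, {"claw": 0, "delta_pos": [0, 0, 0], "turn": [0, 0, 0]}, {"claw": 0, "delta_pos": [0, 0, 0], "turn": [0, 0, 0]}, {"claw": 0, "delta_pos": [0, 0, 0], "turn": [0, 0, 0]}, {"claw": 0, "delta_pos": [0, 0, -10], "turn": [0, 0, 0]}, {"claw": 0, "delta_pos": [0, 0, -20], "turn": [0, 0, 0]}, {"claw": 0, "delta_pos": [0, 0, -30], "turn": [0, 0, 0]}, {"claw": 0, "delta_pos": [0, 0, -30], "turn": [0, 0, 0]}, {"claw": 0, "delta_pos": [0, 0, 0], "turn": [0, 0, 0]}]'

```text
t: 4.35
position: [460.2, 67.1, 114.7]
eef_rot: [[0.024, 1.0, 0.008], [1.0, -0.024, -0.001], [-0.001, 0.008, -1.0]]
wrist_force: [0.5, 0.2, -1.7]
finger_gap: 53.3
```

```bash
python3 -c "
from h import *
print(read_state()['wrist_force'])
plan(426,315.7,110,88.6,25)"
```

```text
[ 0.51329046  0.21142753 -1.72507253]
t 4.35 at [460.2  67.1 114.7] 88.6 gap 53.3 turn total 0.0 = 1 x 0.01 | then move [247.7 -40.3   4.7] = 11 x [22.5 -3.7  0.4]
```

Emit:
send_rows --steps '[{"claw": 0, "delta_pos": [15, -2.3, 0], "turn": [0, 0, 0]}, {"claw": 0, "delta_pos": [27, -4.1, 0], "turn": [0, 0, 0]}, {"claw": 0, "delta_pos": [27, -4.1, 0], "turn": [0, 0, 0]}, {"claw": 0, "delta_pos": [27, -4.1, 0], "turn": [0, 0, 0]}, {"claw": 0, "delta_pos": [27, -4.1, 0], "turn": [0, 0, 0]}, {"claw": 0, "delta_pos": [27, -4.1, 0], "turn": [0, 0, 0]}, {"claw": 0, "delta_pos": [27, -4.1, 0], "turn": [0, 0, 0]}, {"claw": 0, "delta_pos": [27, -4.1, 0], "turn": [0, 0, 0]}, {"claw": 0, "delta_pos": [27, -4.1, 0], "turn": [0, 0, 0]}, {"claw": 0, "delta_pos": [16, -2.7, 0], "turn": [0, 0, 0]}, {"claw": 0, "delta_pos": [0, 0, 0], "turn": [0, 0, 0]}, {"claw": 0, "delta_pos": [0, 0, 0], "turn": [0, 0, 0]}, {"claw": 0, "delta_pos": [0, 0, 0], "turn": [0, 0, 0]}]'

```text
t: 5.65
position: [425.0, 314.4, 109.8]
eef_rot: [[0.025, 1.0, -0.001], [1.0, -0.025, -0.001], [-0.001, -0.001, -1.0]]
wrist_force: [0.1, -0.1, -2.6]
finger_gap: 53.5
```

```bash
python3 -c "
from h import *
c=capture('wrist');cv2.imwrite('pics/w2.png',c['image'])
print(proj(c,[[426,315.7,4],[515,313.5,4]]).round(1))
C=np.array([[514.9,313.8]]);t=np.radians(-1.4);u=np.array([np.cos(t),np.sin(t)]);v=np.array([-u[1],u[0]])
print(proj(c,[list((C[0]+a*u+b*v))+[20] for a,b in((-135,-62.5),(-135,62.5),(-46.5,-58.5),(-46.5,58.5))]).round(1))
print(read_state()['wrist_force'])
plan(426,315.7,26,88.6,25)"
```

```text
[[318.9 238.2]
 [318.9 339.9]]
[[230.1 181.2]
 [408.7 181.1]
 [242.9 297.3]
 [395.8 297.2]]
[ 0.5186546   0.0945506  -3.51299284]
t 5.7 at [425.2 314.4 110. ] 88.5 gap 53.0 turn total -0.1 = 1 x -0.06 | then move [ 1.3  0.7 84. ] = 4 x [ 0.3  0.2 21. ]
```

View pics/w2.png

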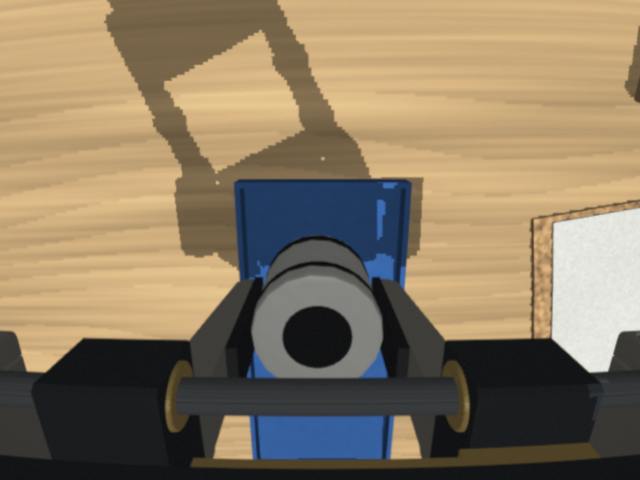

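The blue tray's near corners appear at (235,181) and (411,181), about 3 px right of prediction, so the tray is roughly 2.5 mm further in +y. That is well within the slack. The filter hangs upright over the compartment.

Emit:
send_rows --steps '[{"claw": 0, "delta_pos": [1, 0, 20], "turn": [0, 0, 0]}, {"claw": 0, "delta_pos": [1, 0, 25], "turn": [0, 0, 0]}, {"claw": 0, "delta_pos": [0.5, 0, 20], "turn": [0, 0, 0]}, {"claw": 0, "delta_pos": [0, 0, 10], "turn": [0, 0, 0]}, {"claw": 0, "delta_pos": [0, 0, 5], "turn": [0, 0, 0]}, {"claw": 0, "delta_pos": [0, 0, 2], "turn": [0, 0, 0]}, {"claw": 0, "delta_pos": [0, 0, 1], "turn": [0, 0, 0]}, {"claw": 0, "delta_pos": [0, 0, 0], "turn": [0, 0, 0]}, {"claw": 0, "delta_pos": [0, 0, 0], "turn": [0, 0, 0]}]'

```text
t: 6.6
position: [426.0, 318.2, 28.3]
eef_rot: [[0.024, 1.0, 0.001], [1.0, -0.024, 0.001], [0.001, 0.001, -1.0]]
wrist_force: [0.0, -0.5, -3.0]
finger_gap: 53.7
```

Emit:
send_rows --steps '[{"claw": 0, "delta_pos": [0, 0, 1], "turn": [0, 0, 0]}, {"claw": 0, "delta_pos": [0, 0, 1], "turn": [0, 0, 0]}, {"claw": 0, "delta_pos": [0, 0, 0], "turn": [0, 0, 0]}, {"claw": 0, "delta_pos": [0, 0, 0], "turn": [0, 0, 0]}, {"claw": 0, "delta_pos": [0, 0, 0], "turn": [0, 0, 0]}]'

```text
t: 7.1
position: [425.3, 317.9, 25.6]
eef_rot: [[0.024, 1.0, -0.0], [1.0, -0.024, 0.0], [0.0, -0.0, -1.0]]
wrist_force: [-1.1, -0.2, -2.2]
finger_gap: 53.5
```

Emit:
send_rows --steps '[{"claw": 0.75, "delta_pos": [0, 0, 0], "turn": [0, 0, 0]}, {"claw": 0.75, "delta_pos": [0, 0, 0], "turn": [0, 0, 0]}, {"claw": 0.75, "delta_pos": [0, 0, 0], "turn": [0, 0, 0]}, {"claw": 0.75, "delta_pos": [0, 0, 0], "turn": [0, 0, 0]}, {"claw": 0.75, "delta_pos": [0, 0, -10], "turn": [0, 0, 0]}, {"claw": 0.75, "delta_pos": [0, 0, -30], "turn": [0, 0, 0]}, {"claw": 1, "delta_pos": [0, 0, -40], "turn": [0, 0, 0]}, {"claw": 1, "delta_pos": [0, 0, -40], "turn": [0, 0, 0]}, {"claw": 1, "delta_pos": [0, 0, 0], "turn": [0, 0, 0]}, {"claw": 1, "delta_pos": [0, 0, 0], "turn": [0, 0, 0]}]'

```text
t: 8.1
position: [426.2, 318.3, 147.2]
eef_rot: [[0.024, 1.0, 0.003], [1.0, -0.024, 0.001], [0.001, 0.003, -1.0]]
wrist_force: [-0.5, -0.8, 0.0]
finger_gap: 91.9
```

```bash
python3 -c "
from h import *
c=capture('wrist');cv2.imwrite('pics/w3.png',c['image'])
plan(567.5,138,150,-26.3,25)"
```

```text
t 8.15 at [425.1 317.8 145.5] 88.6 gap 92.3 turn total 114.9 = 14 x 8.21 | then move [207.3  98.1  -4.5] = 10 x [20.7  9.8 -0.5]
```

View pics/w3.png

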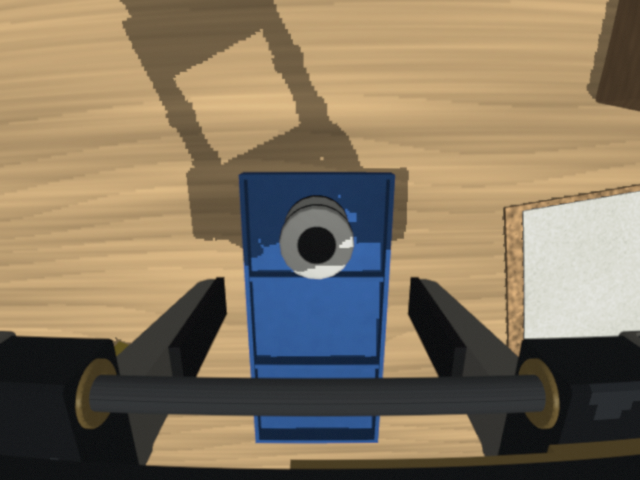

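The filter is upright in the near compartment: its top is at (317,243), inside the walls and rib. Next is the carton.

Emit:
send_rows --steps '[{"claw": 1, "delta_pos": [0, 0, 0], "turn": [0, 0, 8.2]}, {"claw": 1, "delta_pos": [0, 0, 0], "turn": [0, 0, 8.2]}, {"claw": 1, "delta_pos": [0, 0, 0], "turn": [0, 0, 8.2]}, {"claw": 1, "delta_pos": [0, 0, 0], "turn": [0, 0, 8.2]}, {"claw": 1, "delta_pos": [0, 0, 0], "turn": [0, 0, 8.2]}, {"claw": 1, "delta_pos": [0, 0, 0], "turn": [0, 0, 8.2]}, {"claw": 1, "delta_pos": [0, 0, 0], "turn": [0, 0, 8.2]}, {"claw": 1, "delta_pos": [0, 0, 0], "turn": [0, 0, 8.2]}, {"claw": 1, "delta_pos": [0, 0, 0], "turn": [0, 0, 8.2]}, {"claw": 1, "delta_pos": [0, 0, 0], "turn": [0, 0, 8.2]}, {"claw": 1, "delta_pos": [0, 0, 0], "turn": [0, 0, 8.2]}, {"claw": 1, "delta_pos": [0, 0, 0], "turn": [0, 0, 8.2]}, {"claw": 1, "delta_pos": [0, 0, 0], "turn": [0, 0, 8.2]}, {"claw": 1, "delta_pos": [0, 0, 0], "turn": [0, 0, 8.3]}]'

```text
t: 9.55
position: [424.0, 317.3, 143.4]
eef_rot: [[0.894, -0.448, -0.004], [-0.448, -0.894, -0.002], [-0.003, 0.003, -1.0]]
wrist_force: [0.2, -0.6, 0.6]
finger_gap: 91.6
```

Emit:
send_rows --steps '[{"claw": 1, "delta_pos": [29.6, 14, 0], "turn": [0, 0, 0]}, {"claw": 1, "delta_pos": [29.6, 14, 0], "turn": [0, 0, 0]}, {"claw": 1, "delta_pos": [29.6, 14, 0], "turn": [0, 0, 0]}, {"claw": 1, "delta_pos": [29.6, 14, 0], "turn": [0, 0, 0]}, {"claw": 1, "delta_pos": [29.6, 14, 0], "turn": [0, 0, 0]}, {"claw": 1, "delta_pos": [29.6, 14, 0], "turn": [0, 0, 0]}, {"claw": 1, "delta_pos": [29.6, 14, 0], "turn": [0, 0, 0]}, {"claw": 1, "delta_pos": [0, 0, 0], "turn": [0, 0, 0]}, {"claw": 1, "delta_pos": [0, 0, 0], "turn": [0, 0, 0]}, {"claw": 1, "delta_pos": [0, 0, 0], "turn": [0, 0, 0]}]'

```text
t: 10.55
position: [566.4, 139.1, 144.4]
eef_rot: [[0.897, -0.442, -0.003], [-0.442, -0.897, 0.0], [-0.002, 0.001, -1.0]]
wrist_force: [-0.3, 0.3, -1.1]
finger_gap: 91.5
```

```bash
python3 -c "
from h import *
c=capture('wrist');cv2.imwrite('pics/w4.png',c['image'])
hsv=cv2.cvtColor(c['image'],cv2.COLOR_BGR2HSV)
m=cv2.inRange(hsv,(22,120,150),(35,255,255)); m[:150]=0;m[330:]=0;m[:,:200]=0;m[:,450:]=0
m=cv2.morphologyEx(m,cv2.MORPH_CLOSE,np.ones((21,21)))
k=max(cv2.findContours(m,0,1)[0],key=cv2.contourArea).reshape(-1,2)
r=cv2.minAreaRect(back(c,k,46)[:,:2].astype(np.float32)); print(r)
plan(567.5,138,22,-26.3,25)"
```

```text
((586.7388305664062, 150.9854736328125), (21.13106346130371, 11.853462219238281), 63.7695426940918)
t 10.6 at [566.5 139.2 144.7] -26.2 gap 92.1 turn total 0.1 = 1 x 0.07 | then move [  1.5   0.7 122.7] = 5 x [ 0.3  0.1 24.5]
```

View pics/w4.png

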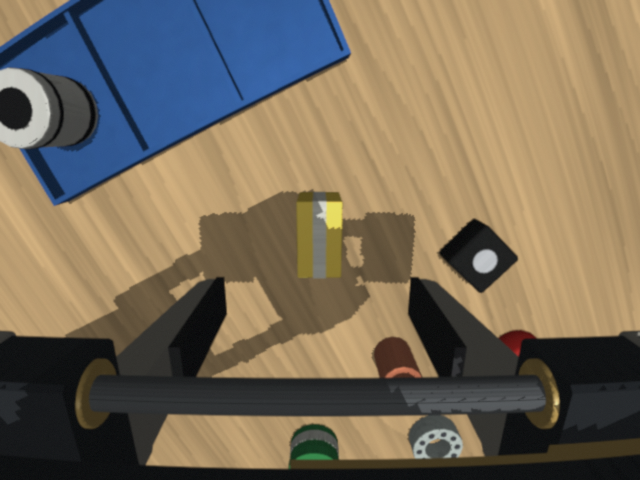

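The carton sits at (297–343, 192–278), aligned with the jaws and centred between them, and the finger paths are clear. I descend and grip.

Emit:
send_rows --steps '[{"claw": 1, "delta_pos": [0.5, 0, 30], "turn": [0, 0, 0]}, {"claw": 1, "delta_pos": [0.5, 0, 35], "turn": [0, 0, 0]}, {"claw": 1, "delta_pos": [0, 0, 30], "turn": [0, 0, 0]}, {"claw": 1, "delta_pos": [0, 0, 18], "turn": [0, 0, 0]}, {"claw": 1, "delta_pos": [0, 0, 9], "turn": [0, 0, 0]}, {"claw": 1, "delta_pos": [0, 0, 0], "turn": [0, 0, 0]}, {"claw": 0, "delta_pos": [0, 0, 0], "turn": [0, 0, 0]}, {"claw": 0, "delta_pos": [0, 0, 0], "turn": [0, 0, 0]}, {"claw": 0, "delta_pos": [0, 0, 0], "turn": [0, 0, 0]}, {"claw": 0, "delta_pos": [0, 0, 0], "turn": [0, 0, 0]}, {"claw": 0, "delta_pos": [0, 0, 0], "turn": [0, 0, 0]}, {"claw": 0, "delta_pos": [0, 0, 0], "turn": [0, 0, 0]}, {"claw": 0, "delta_pos": [0, 0, 0], "turn": [0, 0, 0]}, {"claw": 0, "delta_pos": [0, 0, 0], "turn": [0, 0, 0]}]'

```text
t: 12.0
position: [568.5, 137.9, 23.6]
eef_rot: [[0.897, -0.443, -0.0], [-0.443, -0.897, 0.0], [-0.0, 0.0, -1.0]]
wrist_force: [-0.6, 0.4, 0.5]
finger_gap: 33.4
```

Emit:
send_rows --steps '[{"claw": 0, "delta_pos": [0, 0, -15], "turn": [0, 0, 0]}, {"claw": 0, "delta_pos": [0, 0, -35], "turn": [0, 0, 0]}, {"claw": 0, "delta_pos": [0, 0, -35], "turn": [0, 0, -4]}, {"claw": 0, "delta_pos": [0, 0, 0], "turn": [0, 0, -7]}, {"claw": 0, "delta_pos": [0, 0, 0], "turn": [0, 0, -7]}, {"claw": 0, "delta_pos": [0, 0, 0], "turn": [0, 0, -6.9]}, {"claw": 0, "delta_pos": [0, 0, 0], "turn": [0, 0, 0]}, {"claw": 0, "delta_pos": [0, 0, 0], "turn": [0, 0, 0]}]'

```text
t: 12.8
position: [568.7, 137.9, 109.2]
eef_rot: [[1.0, -0.027, 0.001], [-0.027, -1.0, 0.0], [0.001, -0.0, -1.0]]
wrist_force: [-0.5, 0.2, -1.8]
finger_gap: 33.7
```

```bash
python3 -c "
from h import *
plan(604,313.5,105,-1.4,25)"
```

```text
t 12.8 at [568.7 137.9 109.2] -1.6 gap 33.7 turn total -0.2 = 1 x -0.16 | then move [  31.  -176.5    4.2] = 8 x [  3.9 -22.1   0.5]
```

Emit:
send_rows --steps '[{"claw": 0, "delta_pos": [3, -14, 0], "turn": [0, 0, 0]}, {"claw": 0, "delta_pos": [4, -25, 0], "turn": [0, 0, 0]}, {"claw": 0, "delta_pos": [5, -28, 0], "turn": [0, 0, 0]}, {"claw": 0, "delta_pos": [5, -28, 0], "turn": [0, 0, 0]}, {"claw": 0, "delta_pos": [5, -28, 0], "turn": [0, 0, 0]}, {"claw": 0, "delta_pos": [4, -25, 0], "turn": [0, 0, 0]}, {"claw": 0, "delta_pos": [4, -20, 0], "turn": [0, 0, 0]}, {"claw": 0, "delta_pos": [1, -8.5, 0], "turn": [0, 0, 0]}, {"claw": 0, "delta_pos": [0, 0, 0], "turn": [0, 0, 0]}, {"claw": 0, "delta_pos": [0, 0, 15], "turn": [0, 0, 0]}, {"claw": 0, "delta_pos": [0, 0, 20], "turn": [0, 0, 0]}, {"claw": 0, "delta_pos": [0, 0, 15], "turn": [0, 0, 0]}, {"claw": 0, "delta_pos": [0, 0, 0], "turn": [0, 0, 0]}, {"claw": 0, "delta_pos": [0, 0, 0], "turn": [0, 0, 0]}]'

```text
t: 14.2
position: [603.6, 312.9, 58.1]
eef_rot: [[1.0, -0.025, -0.001], [-0.025, -1.0, -0.0], [-0.001, 0.0, -1.0]]
wrist_force: [0.0, 0.4, -0.8]
finger_gap: 33.8
```

```bash
python3 -c "
from h import *
c=capture('wrist');cv2.imwrite('pics/w5.png',c['image'])
plan(604,313.5,28,-1.4,25)"
```

```text
t 14.25 at [604.4 313.3  59.2] -1.4 gap 33.6 turn total -0.0 = 1 x -0.03 | then move [-0.4 -0.2 31.2] = 2 x [-0.2 -0.1 15.6]
```

View pics/w5.png

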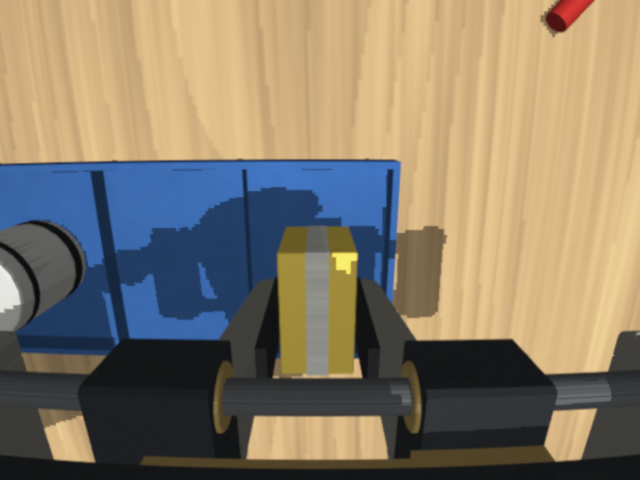

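The carton is centred at x=317, between the rib (245) and the end wall (390). I lower it and release.

Emit:
send_rows --steps '[{"claw": 0, "delta_pos": [0, 0, 15], "turn": [0, 0, 0]}, {"claw": 0, "delta_pos": [0, 0, 10], "turn": [0, 0, 0]}, {"claw": 0, "delta_pos": [0, 0, 4], "turn": [0, 0, 0]}, {"claw": 0, "delta_pos": [0, 0, 1], "turn": [0, 0, 0]}, {"claw": 0, "delta_pos": [0, 0, 0], "turn": [0, 0, 0]}, {"claw": 0, "delta_pos": [0, 0, 0], "turn": [0, 0, 0]}, {"claw": 0, "delta_pos": [0, 0, 0], "turn": [0, 0, 0]}]'

```text
t: 14.95
position: [604.1, 313.6, 28.8]
eef_rot: [[1.0, -0.024, 0.0], [-0.024, -1.0, 0.0], [0.0, -0.0, -1.0]]
wrist_force: [-0.7, -0.1, -1.0]
finger_gap: 33.8
```

Emit:
send_rows --steps '[{"claw": 0, "delta_pos": [0, 0, 1], "turn": [0, 0, 0]}, {"claw": 0, "delta_pos": [0, 0, 0.5], "turn": [0, 0, 0]}, {"claw": 0, "delta_pos": [0, 0, 0], "turn": [0, 0, 0]}, {"claw": 0, "delta_pos": [0, 0, 0], "turn": [0, 0, 0]}, {"claw": 0.5, "delta_pos": [0, 0, 0], "turn": [0, 0, 0]}, {"claw": 0.5, "delta_pos": [0, 0, 0], "turn": [0, 0, 0]}, {"claw": 0.5, "delta_pos": [0, 0, 0], "turn": [0, 0, 0]}, {"claw": 0.5, "delta_pos": [0, 0, 0], "turn": [0, 0, 0]}, {"claw": 0.5, "delta_pos": [0, 0, -15], "turn": [0, 0, 0]}, {"claw": 0.5, "delta_pos": [0, 0, -35], "turn": [0, 0, 0]}, {"claw": 1, "delta_pos": [0, 0, -40], "turn": [0, 0, 0]}, {"claw": 1, "delta_pos": [0, 0, -32], "turn": [0, 0, 0]}, {"claw": 1, "delta_pos": [0, 0, 0], "turn": [0, 0, 0]}, {"claw": 1, "delta_pos": [0, 0, 0], "turn": [0, 0, 0]}]'

```text
t: 16.35
position: [604.6, 313.8, 151.0]
eef_rot: [[1.0, -0.024, 0.003], [-0.024, -1.0, 0.001], [0.003, -0.001, -1.0]]
wrist_force: [-0.3, 0.1, 0.8]
finger_gap: 75.8
```

```bash
python3 -c "
from h import *
c=capture('wrist');t=capture('top')['image'][200:370,130:520]
cv2.imwrite('pics/w6.png',np.vstack([c['image'][:400],cv2.resize(t,(640,200))]))
for n in ('top',):
  c=capture(n)
plan(575,-5.8,150,-83,30)"
```

```text
t 16.5 at [602.8 313.1 147.2] -1.4 gap 87.8 turn total 81.6 = 10 x 8.16 | then move [313.2  66.4  -2.8] = 11 x [28.5  6.  -0.3]
```

View pics/w6.png

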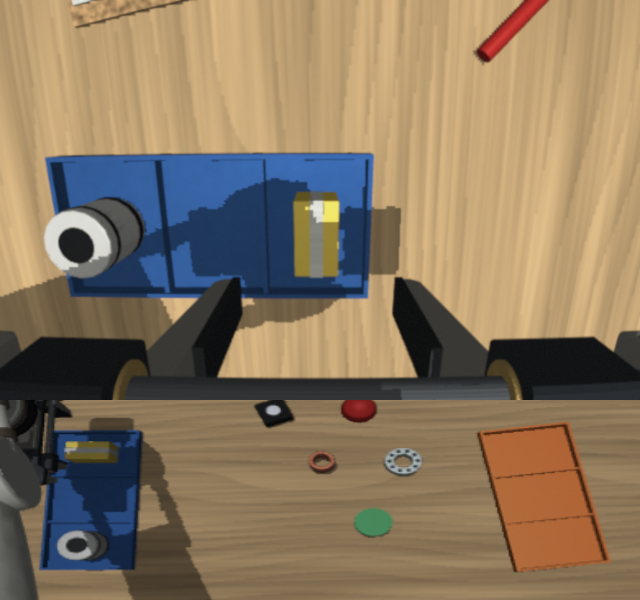

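Both engine parts stand upright in their own compartments, filter near and carton far at (316,235), with the middle one free. The engine kit is complete. Now the spacer.

Emit:
send_rows --steps '[{"claw": 1, "delta_pos": [0, 0, 0], "turn": [0, 0, 8.16]}, {"claw": 1, "delta_pos": [0, 0, 0], "turn": [0, 0, 8.16]}, {"claw": 1, "delta_pos": [0, 0, 0], "turn": [0, 0, 8.16]}, {"claw": 1, "delta_pos": [0, 0, 0], "turn": [0, 0, 8.16]}, {"claw": 1, "delta_pos": [0, 0, 0], "turn": [0, 0, 8.16]}, {"claw": 1, "delta_pos": [0, 0, 0], "turn": [0, 0, 8.16]}, {"claw": 1, "delta_pos": [0, 0, 0], "turn": [0, 0, 8.16]}, {"claw": 1, "delta_pos": [0, 0, 0], "turn": [0, 0, 8.16]}, {"claw": 1, "delta_pos": [0, 0, 0], "turn": [0, 0, 8.16]}, {"claw": 1, "delta_pos": [0, 0, 0], "turn": [0, 0, 8.16]}]'

```text
t: 17.5
position: [602.9, 313.2, 147.1]
eef_rot: [[0.116, -0.993, -0.003], [-0.993, -0.116, -0.001], [0.001, 0.003, -1.0]]
wrist_force: [-0.6, 0.6, -0.3]
finger_gap: 91.6
```

Emit:
send_rows --steps '[{"claw": 1, "delta_pos": [28.5, 6.1, 0], "turn": [0, 0, 0]}, {"claw": 1, "delta_pos": [28.5, 6.1, 0], "turn": [0, 0, 0]}, {"claw": 1, "delta_pos": [28.5, 6.1, 0], "turn": [0, 0, 0]}, {"claw": 1, "delta_pos": [28.5, 6.1, 0], "turn": [0, 0, 0]}, {"claw": 1, "delta_pos": [28.5, 6.1, 0], "turn": [0, 0, 0]}, {"claw": 1, "delta_pos": [28.5, 6.1, 0], "turn": [0, 0, 0]}, {"claw": 1, "delta_pos": [28.5, 6.1, 0], "turn": [0, 0, 0]}, {"claw": 1, "delta_pos": [28.5, 6.1, 0], "turn": [0, 0, 0]}, {"claw": 1, "delta_pos": [28.5, 6.1, 0], "turn": [0, 0, 0]}, {"claw": 1, "delta_pos": [28.5, 6.1, 0], "turn": [0, 0, 0]}, {"claw": 1, "delta_pos": [28.5, 6.1, 0], "turn": [0, 0, 0]}, {"claw": 1, "delta_pos": [0, 0, 0], "turn": [0, 0, 0]}, {"claw": 1, "delta_pos": [0, 0, 0], "turn": [0, 0, 0]}, {"claw": 1, "delta_pos": [0, 0, 0], "turn": [0, 0, 0]}, {"claw": 1, "delta_pos": [0, 0, 0], "turn": [0, 0, 0]}]'

```text
t: 19.0
position: [575.4, -4.6, 148.7]
eef_rot: [[0.123, -0.992, -0.001], [-0.992, -0.123, 0.0], [-0.0, 0.001, -1.0]]
wrist_force: [-1.3, 0.3, -0.7]
finger_gap: 92.2
```

```bash
python3 -c "
from h import *
c=capture('wrist');cv2.imwrite('pics/w7.png',c['image'])
print(proj(c,[[575,-5.8,50],[574.5,-118.7,22],[457.4,-70.7,40]]).round(1))
C=np.array([505,-306]);t=np.radians(7);u=np.array([np.cos(t),np.sin(t)]);v=np.array([-u[1],u[0]])
print(proj(c,[list(C+a*u+62.5*v)+[20] for a in(-135,135)]).round(1))
plan(575,-5.8,23,-83,30)"
```

```text
[[318.4 241.8]
 [450.8 248.7]
 [374.8 374. ]]
[[530.8 450.8]
 [587.1 199. ]]
t 19.05 at [575.4  -4.8 148.8] -82.9 gap 92.1 turn total 0.1 = 1 x 0.08 | then move [  1.    0.6 125.8] = 5 x [ 0.2  0.1 25.2]
```

View pics/w7.png

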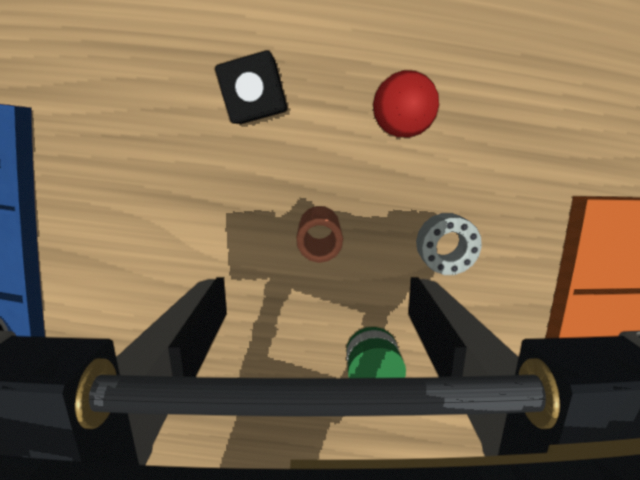

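The spacer is at (320,240) between the jaws, as predicted. The bearing at (449,244) is about 2 mm further out in x than first measured, and the orange tray edge agrees. I descend and grip the spacer.

Emit:
send_rows --steps '[{"claw": 1, "delta_pos": [0.5, 0, 30], "turn": [0, 0, 0]}, {"claw": 1, "delta_pos": [0.5, 0, 35], "turn": [0, 0, 0]}, {"claw": 1, "delta_pos": [0, 0, 33], "turn": [0, 0, 0]}, {"claw": 1, "delta_pos": [0, 0, 18], "turn": [0, 0, 0]}, {"claw": 1, "delta_pos": [0, 0, 9], "turn": [0, 0, 0]}, {"claw": 1, "delta_pos": [0, 0, 0], "turn": [0, 0, 0]}, {"claw": 0, "delta_pos": [0, 0, 0], "turn": [0, 0, 0]}, {"claw": 0, "delta_pos": [0, 0, 0], "turn": [0, 0, 0]}, {"claw": 0, "delta_pos": [0, 0, 0], "turn": [0, 0, 0]}, {"claw": 0, "delta_pos": [0, 0, 0], "turn": [0, 0, 0]}, {"claw": 0, "delta_pos": [0, 0, 0], "turn": [0, 0, 0]}, {"claw": 0, "delta_pos": [0, 0, 0], "turn": [0, 0, 0]}, {"claw": 0, "delta_pos": [0, 0, 0], "turn": [0, 0, 0]}, {"claw": 0, "delta_pos": [0, 0, 0], "turn": [0, 0, 0]}]'

```text
t: 20.45
position: [575.6, -6.7, 24.1]
eef_rot: [[0.122, -0.993, -0.0], [-0.993, -0.122, 0.0], [-0.0, 0.0, -1.0]]
wrist_force: [0.2, 0.8, 1.1]
finger_gap: 35.7
```

Emit:
send_rows --steps '[{"claw": 0, "delta_pos": [0, 0, -15], "turn": [0, 0, 0]}, {"claw": 0, "delta_pos": [0, 0, -35], "turn": [0, 0, 0]}, {"claw": 0, "delta_pos": [0, 0, -35], "turn": [0, 0, 0]}, {"claw": 0, "delta_pos": [0, 0, -5], "turn": [0, 0, 0]}, {"claw": 0, "delta_pos": [0, 0, 0], "turn": [0, 0, 0]}, {"claw": 0, "delta_pos": [0, 0, 0], "turn": [0, 0, 0]}]'

```text
t: 21.05
position: [574.4, -6.6, 112.5]
eef_rot: [[0.122, -0.993, -0.003], [-0.993, -0.122, 0.001], [-0.001, 0.003, -1.0]]
wrist_force: [-0.7, -0.1, -3.3]
finger_gap: 36.1
```

```bash
python3 -c "
from h import *
plan(593.3,-295.2,110,-83,30)"
```

```text
t 21.05 at [574.4  -6.6 112.5] -83.0 gap 36.1 turn total 0.0 = 1 x 0.0 | then move [288.8  16.5   2.5] = 10 x [28.9  1.6  0.3]
```

Emit:
send_rows --steps '[{"claw": 0, "delta_pos": [16, 1, 0], "turn": [0, 0, 0]}, {"claw": 0, "delta_pos": [30, 1.7, 0], "turn": [0, 0, 0]}, {"claw": 0, "delta_pos": [30, 1.7, 0], "turn": [0, 0, 0]}, {"claw": 0, "delta_pos": [30, 1.7, 0], "turn": [0, 0, 0]}, {"claw": 0, "delta_pos": [30, 1.7, 0], "turn": [0, 0, 0]}, {"claw": 0, "delta_pos": [30, 1.7, 0], "turn": [0, 0, 0]}, {"claw": 0, "delta_pos": [30, 1.7, 0], "turn": [0, 0, 0]}, {"claw": 0, "delta_pos": [30, 1.7, 0], "turn": [0, 0, 0]}, {"claw": 0, "delta_pos": [30, 1.7, 0], "turn": [0, 0, 0]}, {"claw": 0, "delta_pos": [20, 1, 0], "turn": [0, 0, 0]}, {"claw": 0, "delta_pos": [12.8, 0.6, 0], "turn": [0, 0, 0]}, {"claw": 0, "delta_pos": [0, 0, 0], "turn": [0, 0, 0]}, {"claw": 0, "delta_pos": [0, 0, 20], "turn": [0, 0, 0]}, {"claw": 0, "delta_pos": [0, 0, 20], "turn": [0, 0, 0]}, {"claw": 0, "delta_pos": [0, 0, 0], "turn": [0, 0, 0]}, {"claw": 0, "delta_pos": [0, 0, 0], "turn": [0, 0, 0]}]'

```text
t: 22.65
position: [594.4, -294.3, 73.7]
eef_rot: [[0.123, -0.992, -0.001], [-0.992, -0.123, 0.001], [-0.001, 0.001, -1.0]]
wrist_force: [0.0, -0.6, -1.4]
finger_gap: 35.6
```

```bash
python3 -c "
from h import *
c=capture('wrist');cv2.imwrite('pics/w8.png',c['image'])
C=np.array([505,-306]);t=np.radians(7);u=np.array([np.cos(t),np.sin(t)]);v=np.array([-u[1],u[0]])
print(proj(c,[list(C+a*u+b*v)+[20] for a,b in((135,62.5),(135,-62.5),(44.5,62.5),(44.5,-62.5))]).round(1))
plan(593.3,-295.2,28.2,-83,30)"
```

```text
[[215.3 191.4]
 [421.  191.5]
 [225.6 324.7]
 [410.3 324.8]]
t 22.7 at [ 595.2 -295.    74.9] -83.0 gap 36.2 turn total 0.0 = 1 x 0.05 | then move [-0.1  1.9 46.7] = 2 x [-0.   0.9 23.3]
```

View pics/w8.png

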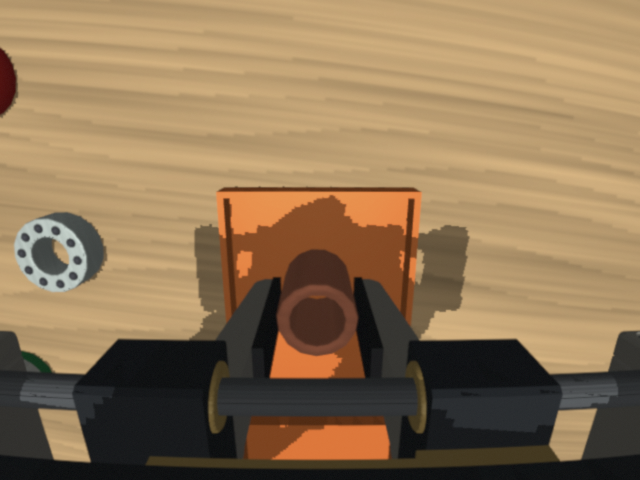

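The tray corners at (219,191) and (420,191) match the prediction of (215,191) and (421,191). The spacer is centred over the far compartment, so I lower it.

Emit:
send_rows --steps '[{"claw": 0, "delta_pos": [0, 0, 20], "turn": [0, 0, 0]}, {"claw": 0, "delta_pos": [0, 0, 15], "turn": [0, 0, 0]}, {"claw": 0, "delta_pos": [0, 0, 7], "turn": [0, 0, 0]}, {"claw": 0, "delta_pos": [0, 0, 2], "turn": [0, 0, 0]}, {"claw": 0, "delta_pos": [0, 0, 0], "turn": [0, 0, 0]}, {"claw": 0, "delta_pos": [0, 0, 0], "turn": [0, 0, 0]}, {"claw": 0, "delta_pos": [0, 0, 0], "turn": [0, 0, 0]}]'

```text
t: 23.4
position: [595.3, -295.8, 31.0]
eef_rot: [[0.122, -0.993, 0.001], [-0.993, -0.122, -0.001], [0.001, -0.001, -1.0]]
wrist_force: [-0.5, 0.2, -1.5]
finger_gap: 35.8
```

Emit:
send_rows --steps '[{"claw": 0, "delta_pos": [0, 0, 1.5], "turn": [0, 0, 0]}, {"claw": 0, "delta_pos": [0, 0, 1], "turn": [0, 0, 0]}, {"claw": 0, "delta_pos": [0, 0, 0.5], "turn": [0, 0, 0]}, {"claw": 0, "delta_pos": [0, 0, 0], "turn": [0, 0, 0]}, {"claw": 0, "delta_pos": [0, 0, 0], "turn": [0, 0, 0]}]'

```text
t: 23.9
position: [595.1, -295.6, 28.1]
eef_rot: [[0.122, -0.993, 0.0], [-0.993, -0.122, -0.0], [0.0, -0.0, -1.0]]
wrist_force: [-1.8, 2.1, 5.5]
finger_gap: 35.5
```

Emit:
send_rows --steps '[{"claw": 0.6, "delta_pos": [0, 0, 0], "turn": [0, 0, 0]}, {"claw": 0.6, "delta_pos": [0, 0, 0], "turn": [0, 0, 0]}, {"claw": 0.6, "delta_pos": [0, 0, 0], "turn": [0, 0, 0]}, {"claw": 0.6, "delta_pos": [0, 0, 0], "turn": [0, 0, 0]}, {"claw": 0.6, "delta_pos": [0, 0, -15], "turn": [0, 0, 0]}, {"claw": 0.6, "delta_pos": [0, 0, -35], "turn": [0, 0, 0]}, {"claw": 1, "delta_pos": [0, 0, -40], "turn": [0, 0, 0]}, {"claw": 1, "delta_pos": [0, 0, -32], "turn": [0, 0, 0]}, {"claw": 1, "delta_pos": [0, 0, 0], "turn": [0, 0, 0]}, {"claw": 1, "delta_pos": [0, 0, 0], "turn": [0, 0, 0]}, {"claw": 1, "delta_pos": [0, 0, 0], "turn": [0, 0, 0]}]'

```text
t: 25.0
position: [594.0, -294.9, 147.8]
eef_rot: [[0.122, -0.993, -0.002], [-0.993, -0.122, 0.001], [-0.002, 0.002, -1.0]]
wrist_force: [0.4, 0.9, 0.8]
finger_gap: 91.7
```

```bash
python3 -c "
from h import *
c=capture('wrist');cv2.imwrite('pics/w9.png',c['image'])
plan(575.5,-118.7,150,-83,30)"
```

```text
t 25.05 at [ 593.8 -294.7  147.3] -83.0 gap 91.6 turn total 0.0 = 1 x 0.0 | then move [-176.9   -3.3   -2.7] = 6 x [-29.5  -0.5  -0.5]
```

Emit:
send_rows --steps '[{"claw": 1, "delta_pos": [-29.6, -0.4, 0], "turn": [0, 0, 0]}, {"claw": 1, "delta_pos": [-29.6, -0.4, 0], "turn": [0, 0, 0]}, {"claw": 1, "delta_pos": [-29.6, -0.4, 0], "turn": [0, 0, 0]}, {"claw": 1, "delta_pos": [-29.6, -0.4, 0], "turn": [0, 0, 0]}, {"claw": 1, "delta_pos": [-29.6, -0.4, 0], "turn": [0, 0, 0]}, {"claw": 1, "delta_pos": [-29.6, -0.4, 0], "turn": [0, 0, 0]}, {"claw": 1, "delta_pos": [0, 0, 0], "turn": [0, 0, 0]}, {"claw": 1, "delta_pos": [0, 0, 0], "turn": [0, 0, 0]}, {"claw": 1, "delta_pos": [0, 0, 0], "turn": [0, 0, 0]}]'

```text
t: 25.95
position: [575.3, -119.7, 148.5]
eef_rot: [[0.121, -0.993, -0.001], [-0.993, -0.121, -0.0], [-0.0, 0.001, -1.0]]
wrist_force: [0.7, 0.4, 0.1]
finger_gap: 92.1
```

```bash
python3 -c "
from h import *
c=capture('wrist');w=cv2.imread('pics/w9.png')
cv2.imwrite('pics/w10.png',np.vstack([c['image'][150:450],w[150:450]]))
print(proj(c,[[575.5,-118.7,22]]).round(1))
plan(575.5,-118.7,5,-83,30)"
```

```text
[[315.7 231.3]]
t 26.0 at [ 575.4 -119.9  148.7] -83.1 gap 92.1 turn total -0.1 = 1 x -0.07 | then move [ -1.2  -0.2 143.7] = 5 x [-0.2 -0.  28.7]
```

View pics/w10.png

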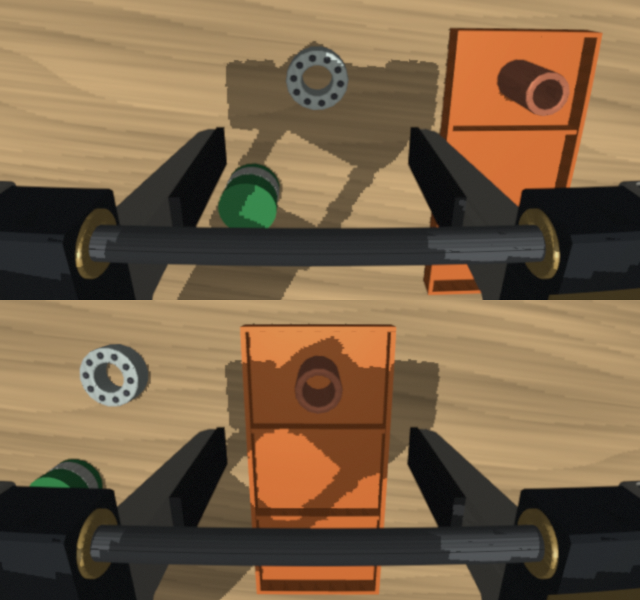

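The spacer stands upright in the far orange compartment. The bearing is at (317,228), about 1 mm from prediction. I descend to it.

Emit:
send_rows --steps '[{"claw": 1, "delta_pos": [-0.5, -1, 35], "turn": [0, 0, 0]}, {"claw": 1, "delta_pos": [0, 0, 40], "turn": [0, 0, 0]}, {"claw": 1, "delta_pos": [0, 0, 35], "turn": [0, 0, 0]}, {"claw": 1, "delta_pos": [0, 0, 18], "turn": [0, 0, 0]}, {"claw": 1, "delta_pos": [0, 0, 9], "turn": [0, 0, 0]}, {"claw": 1, "delta_pos": [0, 0, 3], "turn": [0, 0, 0]}, {"claw": 1, "delta_pos": [0, 0, 0], "turn": [0, 0, 0]}, {"claw": 1, "delta_pos": [0, 0, 0], "turn": [0, 0, 0]}]'

```text
t: 26.8
position: [577.6, -118.9, 10.6]
eef_rot: [[0.122, -0.993, 0.002], [-0.993, -0.122, -0.001], [0.001, -0.002, -1.0]]
wrist_force: [-0.0, 0.3, 1.0]
finger_gap: 91.6
```

Emit:
send_rows --steps '[{"claw": 1, "delta_pos": [0, 0, 3], "turn": [0, 0, 0]}, {"claw": 1, "delta_pos": [0, 0, 0], "turn": [0, 0, 0]}, {"claw": 1, "delta_pos": [0, 0, 0], "turn": [0, 0, 0]}]'

```text
t: 27.1
position: [576.6, -118.3, 6.4]
eef_rot: [[0.122, -0.993, 0.0], [-0.993, -0.122, -0.0], [0.0, -0.0, -1.0]]
wrist_force: [-1.0, 0.4, 0.7]
finger_gap: 91.8
```

Emit:
send_rows --steps '[{"claw": 1, "delta_pos": [0, 0, 1], "turn": [0, 0, 0]}, {"claw": 0, "delta_pos": [0, 0, 0], "turn": [0, 0, 0]}, {"claw": 0, "delta_pos": [0, 0, 0], "turn": [0, 0, 0]}, {"claw": 0, "delta_pos": [0, 0, 0], "turn": [0, 0, 0]}, {"claw": 0, "delta_pos": [0, 0, 0], "turn": [0, 0, 0]}, {"claw": 0, "delta_pos": [0, 0, 0], "turn": [0, 0, 0]}, {"claw": 0, "delta_pos": [0, 0, 0], "turn": [0, 0, 0]}, {"claw": 0, "delta_pos": [0, 0, 0], "turn": [0, 0, 0]}]'

```text
t: 27.9
position: [576.5, -118.3, 5.1]
eef_rot: [[0.122, -0.993, 0.0], [-0.993, -0.122, -0.0], [0.0, -0.0, -1.0]]
wrist_force: [0.7, -0.5, -1.0]
finger_gap: 50.9
```

Emit:
send_rows --steps '[{"claw": 0, "delta_pos": [0, 0, -15], "turn": [0, 0, 0]}, {"claw": 0, "delta_pos": [0, 0, -35], "turn": [0, 0, 0]}, {"claw": 0, "delta_pos": [0, 0, -35], "turn": [0, 0, 0]}, {"claw": 0, "delta_pos": [0, 0, -15], "turn": [0, 0, 0]}, {"claw": 0, "delta_pos": [0, 0, 0], "turn": [0, 0, 0]}, {"claw": 0, "delta_pos": [0, 0, 0], "turn": [0, 0, 0]}]'

```text
t: 28.5
position: [575.7, -117.9, 104.0]
eef_rot: [[0.122, -0.993, -0.002], [-0.993, -0.122, 0.001], [-0.001, 0.001, -1.0]]
wrist_force: [-1.1, 0.2, -2.7]
finger_gap: 51.0
```

```bash
python3 -c "
from h import *
plan(505,-306,105,-83,30)"
```

```text
t 28.5 at [ 575.7 -117.9  104. ] -83.0 gap 51.0 turn total -0.0 = 1 x -0.0 | then move [178.1  93.1  -1. ] = 7 x [25.4 13.3 -0.1]
```

Emit:
send_rows --steps '[{"claw": 0, "delta_pos": [14, 8, 0], "turn": [0, 0, 0]}, {"claw": 0, "delta_pos": [27, 14, 0], "turn": [0, 0, 0]}, {"claw": 0, "delta_pos": [29, 15, 0], "turn": [0, 0, 0]}, {"claw": 0, "delta_pos": [29, 15, 0], "turn": [0, 0, 0]}, {"claw": 0, "delta_pos": [29, 15, 0], "turn": [0, 0, 0]}, {"claw": 0, "delta_pos": [27, 14, 0], "turn": [0, 0, 0]}, {"claw": 0, "delta_pos": [16, 9, 0], "turn": [0, 0, 0]}, {"claw": 0, "delta_pos": [7, 3.5, 0], "turn": [0, 0, 0]}, {"claw": 0, "delta_pos": [0, 0, 0], "turn": [0, 0, 0]}, {"claw": 0, "delta_pos": [0, 0, 25], "turn": [0, 0, 0]}, {"claw": 0, "delta_pos": [0, 0, 25], "turn": [0, 0, 0]}, {"claw": 0, "delta_pos": [0, 0, 0], "turn": [0, 0, 0]}, {"claw": 0, "delta_pos": [0, 0, 0], "turn": [0, 0, 0]}, {"claw": 0, "delta_pos": [0, 0, 0], "turn": [0, 0, 0]}]'

```text
t: 29.9
position: [506.4, -306.6, 56.6]
eef_rot: [[0.123, -0.992, 0.002], [-0.992, -0.123, -0.001], [0.002, -0.002, -1.0]]
wrist_force: [0.3, 0.0, -1.5]
finger_gap: 51.2
```

```bash
python3 -c "
from h import *
c=capture('wrist');cv2.imwrite('pics/w11.png',c['image'])
plan(505,-306,9.2,-83,30)"
```

```text
t 29.95 at [ 506.4 -306.8   56.8] -83.0 gap 50.9 turn total 0.0 = 1 x 0.03 | then move [-1.   1.3 47.6] = 2 x [-0.5  0.7 23.8]
```

View pics/w11.png

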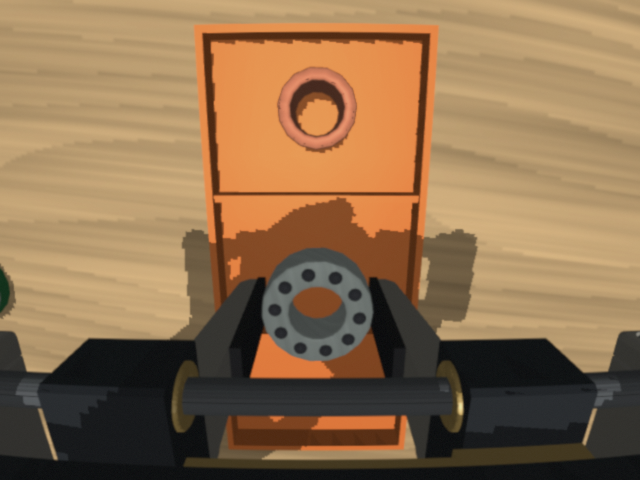

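The bearing is centred at x=317, between walls at 217 and 416, behind the rib at y=194. I lower it.

Emit:
send_rows --steps '[{"claw": 0, "delta_pos": [0, 0, 20], "turn": [0, 0, 0]}, {"claw": 0, "delta_pos": [0, 0, 15], "turn": [0, 0, 0]}, {"claw": 0, "delta_pos": [0, 0, 7], "turn": [0, 0, 0]}, {"claw": 0, "delta_pos": [0, 0, 3], "turn": [0, 0, 0]}, {"claw": 0, "delta_pos": [0, 0, 0], "turn": [0, 0, 0]}, {"claw": 0, "delta_pos": [0, 0, 0], "turn": [0, 0, 0]}, {"claw": 0, "delta_pos": [0, 0, 0], "turn": [0, 0, 0]}]'

```text
t: 30.65
position: [505.8, -306.8, 10.9]
eef_rot: [[0.122, -0.993, 0.001], [-0.993, -0.122, -0.001], [0.001, -0.001, -1.0]]
wrist_force: [-0.5, -0.4, -2.1]
finger_gap: 50.6
```

Emit:
send_rows --steps '[{"claw": 0, "delta_pos": [0, 0, 1], "turn": [0, 0, 0]}, {"claw": 0, "delta_pos": [0, 0, 0.7], "turn": [0, 0, 0]}, {"claw": 0, "delta_pos": [0, 0, 0], "turn": [0, 0, 0]}, {"claw": 0, "delta_pos": [0, 0, 0], "turn": [0, 0, 0]}, {"claw": 0, "delta_pos": [0, 0, 0], "turn": [0, 0, 0]}]'

```text
t: 31.15
position: [505.6, -306.6, 9.1]
eef_rot: [[0.122, -0.993, 0.0], [-0.993, -0.122, -0.0], [0.001, -0.0, -1.0]]
wrist_force: [-1.3, 0.8, 4.7]
finger_gap: 50.6
```

Emit:
send_rows --steps '[{"claw": 0.68, "delta_pos": [0, 0, 0], "turn": [0, 0, 0]}, {"claw": 0.68, "delta_pos": [0, 0, 0], "turn": [0, 0, 0]}, {"claw": 0.68, "delta_pos": [0, 0, 0], "turn": [0, 0, 0]}, {"claw": 0.68, "delta_pos": [0, 0, 0], "turn": [0, 0, 0]}, {"claw": 0.68, "delta_pos": [0, 0, -15], "turn": [0, 0, 0]}, {"claw": 0.68, "delta_pos": [0, 0, -35], "turn": [0, 0, 0]}, {"claw": 1, "delta_pos": [0, 0, -40], "turn": [0, 0, 0]}, {"claw": 1, "delta_pos": [0, 0, -40], "turn": [0, 0, 0]}, {"claw": 1, "delta_pos": [0, 0, -10], "turn": [0, 0, 0]}, {"claw": 1, "delta_pos": [0, 0, 0], "turn": [0, 0, 0]}, {"claw": 1, "delta_pos": [0, 0, 0], "turn": [0, 0, 0]}, {"claw": 1, "delta_pos": [0, 0, 0], "turn": [0, 0, 0]}]'

```text
t: 32.35
position: [504.2, -305.3, 146.1]
eef_rot: [[0.122, -0.993, -0.003], [-0.993, -0.122, 0.003], [-0.003, 0.003, -1.0]]
wrist_force: [0.3, -0.2, 0.0]
finger_gap: 91.9
```

```bash
python3 -c "
from h import *
c=capture('wrist');cv2.imwrite('pics/w12.png',c['image'])
plan(457.5,-70.7,150,-83,30)"
```

```text
t 32.4 at [ 504.3 -305.3  146.1] -83.0 gap 91.9 turn total 0.0 = 1 x 0.0 | then move [-238.6   17.8   -3.9] = 8 x [-29.8   2.2  -0.5]
```

Emit:
send_rows --steps '[{"claw": 1, "delta_pos": [-30, 2.4, 0], "turn": [0, 0, 0]}, {"claw": 1, "delta_pos": [-30, 2.4, 0], "turn": [0, 0, 0]}, {"claw": 1, "delta_pos": [-30, 2.4, 0], "turn": [0, 0, 0]}, {"claw": 1, "delta_pos": [-30, 2.4, 0], "turn": [0, 0, 0]}, {"claw": 1, "delta_pos": [-30, 2.4, 0], "turn": [0, 0, 0]}, {"claw": 1, "delta_pos": [-30, 2.4, 0], "turn": [0, 0, 0]}, {"claw": 1, "delta_pos": [-30, 2.4, 0], "turn": [0, 0, 0]}, {"claw": 1, "delta_pos": [-30, 2.4, 0], "turn": [0, 0, 0]}, {"claw": 1, "delta_pos": [0, 0, 0], "turn": [0, 0, 0]}, {"claw": 1, "delta_pos": [0, 0, 0], "turn": [0, 0, 0]}, {"claw": 1, "delta_pos": [0, 0, 0], "turn": [0, 0, 0]}, {"claw": 1, "delta_pos": [0, 0, 0], "turn": [0, 0, 0]}]'

```text
t: 33.6
position: [457.2, -71.4, 148.2]
eef_rot: [[0.121, -0.993, -0.0], [-0.993, -0.121, -0.0], [0.0, 0.0, -1.0]]
wrist_force: [0.3, -0.3, -1.0]
finger_gap: 91.9
```

```bash
python3 -c "
from h import *
c=capture('wrist');w=cv2.imread('pics/w12.png')
cv2.imwrite('pics/w13.png',np.vstack([c['image'][150:450],w[150:450]]))
hsv=cv2.cvtColor(c['image'],cv2.COLOR_BGR2HSV)
m=cv2.inRange(hsv,(40,80,40),(80,255,255)); k=max(cv2.findContours(m,0,1)[0],key=cv2.contourArea).reshape(-1,2)
print('tin',cv2.minEnclosingCircle(back(c,k,40)[:,:2].astype(np.float32)),proj(c,[[457.5,-70.7,40]])-[0,150])
plan(457.5,-70.7,18,-83,30)"
```

```text
tin ((459.95452880859375, -72.32982635498047), 26.514001846313477) [[316.08683879  87.27462813]]
t 33.65 at [457.1 -71.3 148.3] -83.1 gap 91.7 turn total -0.1 = 1 x -0.07 | then move [ -0.6  -0.4 130.3] = 5 x [-0.1 -0.1 26.1]
```

View pics/w13.png

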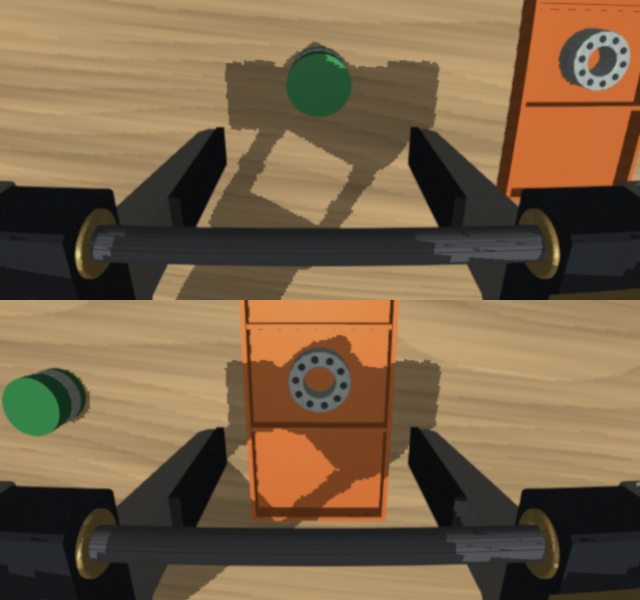

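The bearing lies flat in the middle compartment. The tin top is at (318,235) in the full frame, about 1 mm from prediction. I descend to 16–18 mm and grip.

Emit:
send_rows --steps '[{"claw": 1, "delta_pos": [0, -1, 35], "turn": [0, 0, 0]}, {"claw": 1, "delta_pos": [0, 0, 35], "turn": [0, 0, 0]}, {"claw": 1, "delta_pos": [0, 0, 33], "turn": [0, 0, 0]}, {"claw": 1, "delta_pos": [0, 0, 18], "turn": [0, 0, 0]}, {"claw": 1, "delta_pos": [0, 0, 9], "turn": [0, 0, 0]}, {"claw": 1, "delta_pos": [0, 0, 2], "turn": [0, 0, 0]}, {"claw": 1, "delta_pos": [0, 0, 0], "turn": [0, 0, 0]}, {"claw": 0, "delta_pos": [0, 0, 0], "turn": [0, 0, 0]}, {"claw": 0, "delta_pos": [0, 0, 0], "turn": [0, 0, 0]}, {"claw": 0, "delta_pos": [0, 0, 0], "turn": [0, 0, 0]}, {"claw": 0, "delta_pos": [0, 0, 0], "turn": [0, 0, 0]}, {"claw": 0, "delta_pos": [0, 0, 0], "turn": [0, 0, 0]}, {"claw": 0, "delta_pos": [0, 0, 0], "turn": [0, 0, 0]}, {"claw": 0, "delta_pos": [0, 0, 0], "turn": [0, 0, 0]}]'

```text
t: 35.05
position: [458.2, -70.5, 16.6]
eef_rot: [[0.122, -0.993, 0.0], [-0.993, -0.122, -0.0], [0.0, -0.0, -1.0]]
wrist_force: [-0.3, -0.8, 1.0]
finger_gap: 49.4
```

Emit:
send_rows --steps '[{"claw": 0, "delta_pos": [0, 0, -15], "turn": [0, 0, 0]}, {"claw": 0, "delta_pos": [0, 0, -35], "turn": [0, 0, 0]}, {"claw": 0, "delta_pos": [0, 0, -35], "turn": [0, 0, 0]}, {"claw": 0, "delta_pos": [0, 0, -5], "turn": [0, 0, 0]}, {"claw": 0, "delta_pos": [0, 0, 0], "turn": [0, 0, 0]}, {"claw": 0, "delta_pos": [0, 0, 0], "turn": [0, 0, 0]}]'

```text
t: 35.65
position: [456.7, -69.8, 104.6]
eef_rot: [[0.122, -0.993, -0.003], [-0.993, -0.122, 0.001], [-0.002, 0.003, -1.0]]
wrist_force: [0.5, 0.5, -1.2]
finger_gap: 49.3
```

```bash
python3 -c "
from h import *
plan(416.9,-317,107,-83,30)"
```

```text
t 35.65 at [456.7 -69.8 104.6] -83.0 gap 49.3 turn total -0.0 = 1 x -0.0 | then move [240.5  69.7  -2.4] = 9 x [26.7  7.7 -0.3]
```

Emit:
send_rows --steps '[{"claw": 0, "delta_pos": [14, 4.2, 0], "turn": [0, 0, 0]}, {"claw": 0, "delta_pos": [27, 8, 0], "turn": [0, 0, 0]}, {"claw": 0, "delta_pos": [29, 8.6, 0], "turn": [0, 0, 0]}, {"claw": 0, "delta_pos": [29, 8.6, 0], "turn": [0, 0, 0]}, {"claw": 0, "delta_pos": [29, 8.6, 0], "turn": [0, 0, 0]}, {"claw": 0, "delta_pos": [29, 8.6, 0], "turn": [0, 0, 0]}, {"claw": 0, "delta_pos": [29, 8.6, 0], "turn": [0, 0, 0]}, {"claw": 0, "delta_pos": [27, 8, 0], "turn": [0, 0, 0]}, {"claw": 0, "delta_pos": [18, 5.2, 0], "turn": [0, 0, 0]}, {"claw": 0, "delta_pos": [8.6, 2.6, 0], "turn": [0, 0, 0]}, {"claw": 0, "delta_pos": [0, 0, 0], "turn": [0, 0, 0]}, {"claw": 0, "delta_pos": [0, 0, 20], "turn": [0, 0, 0]}, {"claw": 0, "delta_pos": [0, 0, 20], "turn": [0, 0, 0]}, {"claw": 0, "delta_pos": [0, 0, 0], "turn": [0, 0, 0]}, {"claw": 0, "delta_pos": [0, 0, 0], "turn": [0, 0, 0]}, {"claw": 0, "delta_pos": [0, 0, 0], "turn": [0, 0, 0]}]'

```text
t: 37.25
position: [417.5, -316.9, 67.5]
eef_rot: [[0.123, -0.992, 0.001], [-0.992, -0.123, -0.001], [0.001, -0.001, -1.0]]
wrist_force: [-0.3, -0.4, -1.2]
finger_gap: 49.4
```

```bash
python3 -c "
from h import *
c=capture('wrist');cv2.imwrite('pics/w14.png',c['image'])
plan(416.9,-317,20.7,-83,30)"
```

```text
t 37.3 at [ 417.5 -317.1   67.7] -83.0 gap 49.6 turn total 0.0 = 1 x 0.03 | then move [-0.2  0.6 47. ] = 2 x [-0.1  0.3 23.5]
```

View pics/w14.png

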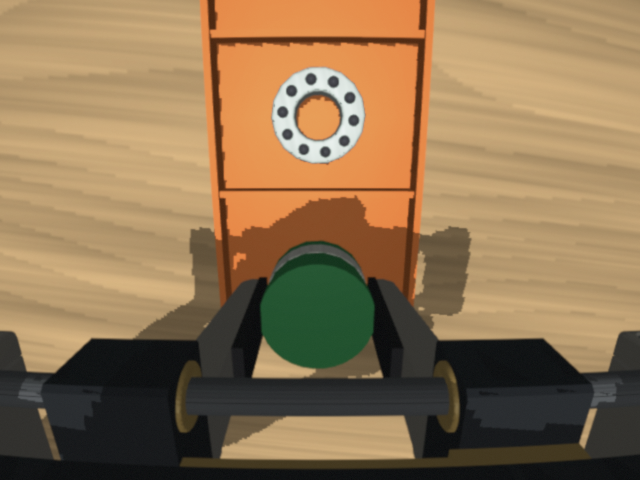

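The tin is centred at x=318, with the walls at 221 and 414. I lower it.

Emit:
send_rows --steps '[{"claw": 0, "delta_pos": [0, 0, 20], "turn": [0, 0, 0]}, {"claw": 0, "delta_pos": [0, 0, 15], "turn": [0, 0, 0]}, {"claw": 0, "delta_pos": [0, 0, 7], "turn": [0, 0, 0]}, {"claw": 0, "delta_pos": [0, 0, 2], "turn": [0, 0, 0]}, {"claw": 0, "delta_pos": [0, 0, 0], "turn": [0, 0, 0]}, {"claw": 0, "delta_pos": [0, 0, 0], "turn": [0, 0, 0]}, {"claw": 0, "delta_pos": [0, 0, 0], "turn": [0, 0, 0]}]'

```text
t: 38.0
position: [417.2, -317.3, 23.2]
eef_rot: [[0.122, -0.993, 0.001], [-0.993, -0.122, -0.001], [0.001, -0.001, -1.0]]
wrist_force: [0.1, -0.6, -1.2]
finger_gap: 49.3
```

Emit:
send_rows --steps '[{"claw": 0, "delta_pos": [0, 0, 1.5], "turn": [0, 0, 0]}, {"claw": 0, "delta_pos": [0, 0, 0.8], "turn": [0, 0, 0]}, {"claw": 0, "delta_pos": [0, 0, 0], "turn": [0, 0, 0]}, {"claw": 0, "delta_pos": [0, 0, 0], "turn": [0, 0, 0]}, {"claw": 0, "delta_pos": [0, 0, 0], "turn": [0, 0, 0]}]'

```text
t: 38.5
position: [417.0, -317.0, 20.6]
eef_rot: [[0.122, -0.993, 0.0], [-0.993, -0.122, -0.0], [0.0, -0.0, -1.0]]
wrist_force: [-1.2, 1.2, 6.4]
finger_gap: 49.5
```

Emit:
send_rows --steps '[{"claw": 0.68, "delta_pos": [0, 0, 0], "turn": [0, 0, 0]}, {"claw": 0.68, "delta_pos": [0, 0, 0], "turn": [0, 0, 0]}, {"claw": 0.68, "delta_pos": [0, 0, 0], "turn": [0, 0, 0]}, {"claw": 0.68, "delta_pos": [0, 0, 0], "turn": [0, 0, 0]}, {"claw": 0.68, "delta_pos": [0, 0, -15], "turn": [0, 0, 0]}, {"claw": 0.68, "delta_pos": [0, 0, -35], "turn": [0, 0, 0]}, {"claw": 0.68, "delta_pos": [0, 0, -40], "turn": [0, 0, 0]}, {"claw": 0.68, "delta_pos": [0, 0, -40], "turn": [0, 0, 0]}, {"claw": 1, "delta_pos": [-30, 0, 0], "turn": [0, 0, 0]}, {"claw": 1, "delta_pos": [-35, 0, 0], "turn": [0, 0, 0]}, {"claw": 1, "delta_pos": [-35, 0, 0], "turn": [0, 0, 0]}, {"claw": 1, "delta_pos": [-35, 0, 0], "turn": [0, 0, 0]}, {"claw": 1, "delta_pos": [-35, 0, 0], "turn": [0, 0, 0]}, {"claw": 1, "delta_pos": [-35, 0, 0], "turn": [0, 0, 0]}, {"claw": 1, "delta_pos": [0, 0, 0], "turn": [0, 0, 0]}, {"claw": 1, "delta_pos": [0, 0, 0], "turn": [0, 0, 0]}, {"claw": 1, "delta_pos": [0, 0, 0], "turn": [0, 0, 0]}, {"claw": 1, "delta_pos": [0, 0, 0], "turn": [0, 0, 0]}]'

```text
t: 40.3
position: [392.0, -114.3, 150.2]
eef_rot: [[0.121, -0.993, 0.0], [-0.993, -0.121, -0.0], [0.0, -0.0, -1.0]]
wrist_force: [0.0, -1.3, 0.8]
finger_gap: 91.9
```

```bash
python3 -c "
from h import *
a=capture('scene')['image'][100:360,80:500];b=capture('top')['image'][195:355,140:510]
cv2.imwrite('pics/end.png',np.vstack([cv2.resize(a,(640,320)),cv2.resize(b,(640,277))]))
print(read_state()['position'],read_state()['finger_gap'])"
```

```text
[ 391.85931268 -114.11265721  150.08962604] 91.67884533175207
```

View pics/end.png

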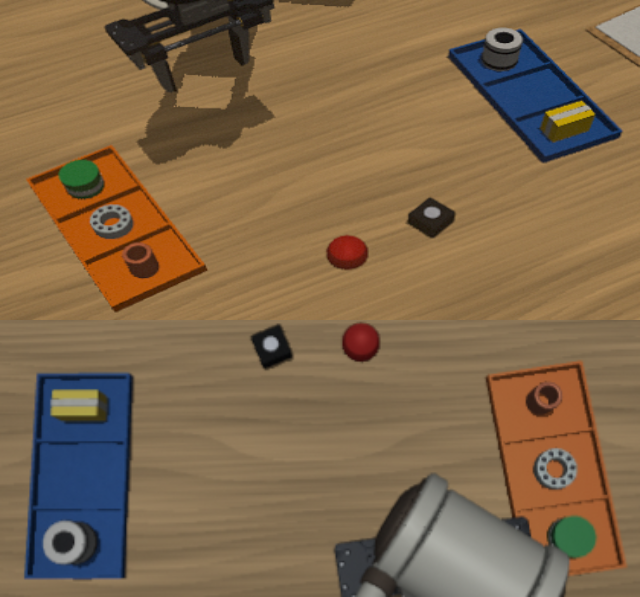

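All five parts stand upright in separate compartments. The lens and block have not moved, and the gripper is open and clear.

```bash
python3 -c "
from station import *
print(sign_off())"
```

```text
the job is handed in; nothing more can be done
None
```

Both kits are made up and the job is handed in, at about 40 s of the 128 s allowed.

- **Engine kit (blue tray), done first:** the oil filter is in the near compartment and the spark-plug carton in the far one. The middle compartment is free.
- **Wheel kit (orange tray):** the axle spacer is in the far compartment, the bearing in the middle and the grease tin in the near one.

The last scene and top pictures show every part upright in its own compartment and the gripper open and clear of everything. The red lens and black block look unmoved; I did not re-measure them. Wrist forces at the end of each move never read above about 7 N.

One early disagreement: close up, the blue tray sat about 2.5 mm further in +y than first measured. I allowed for it before placing. No check failed.

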